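# Empty the tipping tray and aim the inspection mirror

### The job

Lift the black handle of the hinged tray so that all four brass spacers slide into the blue bin, and let the tray back down to level. Then take the yellow knob of the inspection mirror and turn it against its spring until the camera's red aiming beam, bent by the mirror, points at the red-and-white target on the bin, so that the camera sees it. Finish holding the knob still there, for the spring turns the mirror back if you let go, and do not shove the bin or the other things on the bench about.

Things in the scene. Friction and masses are not known exactly. Their poses are not given: they have to be found in the camera images.
- tray (a joint): angle of the aluminium tray on the blue stand (rad): 0 = level, at rest, up to a stop at 1.2 as the handle end rises. 155 mm long, 130 mm wide, walls 24 mm above its floor on three sides; the end away from the handle is open and reaches 20 mm past the hinge. 0.35 kg, little friction: it swings back to 0 when let go. The spacers lie loose on it and slide off before the stop
- tipper_hinge (a point): centre of the tray's hinge axis, 85 mm above the bench, between the stand's two posts (posts 210 mm apart, 100 mm tall). x points level along the tray from the handle to the bin, y along the hinge axis, z up. The tray floor's top is 10 mm above this point when level
- tray_handle (a point): middle of the black handle bar: round, 12 mm thick, 100 mm long, parallel to the hinge axis (its own y), 60 mm free between it and the tray's end wall. With the tray level it is 200 mm behind the hinge (towards the robot) and 20 mm above it, so 105 mm above the bench; it moves on an arc of 201 mm about the hinge
- bin: loose blue plastic bin 170 (x) x 160 (y) mm, walls 4 mm thick and 60 mm high, 110 mm high on its far +x side, 0.7 kg. Origin: centre of its underside. It stands under the tray's open end and carries the target outside its -y wall
- target (a point): centre of the check target on the bin: an upright drum 50 mm across and 60 mm tall in white, red and white bands, its centre 140 mm above the bench
- spacer0: loose brass spacer ring, 28 mm across, 18 mm thick, 12 mm hole. Origin: centre of one flat face (the underside at the start)
- spacer1: loose brass spacer ring, 28 mm across, 18 mm thick, 12 mm hole. Origin: centre of one flat face (the underside at the start)
- spacer2: loose brass spacer ring, 28 mm across, 18 mm thick, 12 mm hole. Origin: centre of one flat face (the underside at the start)
- spacer3: loose brass spacer ring, 28 mm across, 18 mm thick, 12 mm hole. Origin: centre of one flat face (the underside at the start)
- mirror (a joint): angle of the mirror about its upright pivot (rad), 0 to 1.1: 0 = its rest, facing straight at its camera; grows as the mirror turns counter-clockwise seen from above (the knob then swings towards the robot's right). A light spring (0.25 N m per rad) pulls it back to 0 from any angle
- mirror_knob: yellow upright pin on the mirror's lever: 16 mm across, 50 mm tall, its foot (origin, on its axis) 102 mm above the bench, top at 152 mm. It stands 110 mm from the pivot, behind the mirror, and swings with it; the pin itself spins freely on its own axis. The mirror is a plate 76 mm wide, 62 mm high, top at 171 mm, at the pivot
- sightline (a point): a point on the mirror's pivot axis, mid-face, 140 mm above the bench. Its x axis is the camera's line of sight after the mirror, drawn as the thin red beam leaving the mirror (215 mm long; think it prolonged): it turns twice as far as the mirror, the same way; at mirror angle 0 it points back at the camera. z is up. The camera sees the target when this line passes through the drum
- mirror_stand: fixed grey base plate of the mirror, 270 x 70 mm, with the black camera at its other end (up to 163 mm tall, 180 mm from the pivot). Origin: on the bench under the mirror's pivot; x axis points from the pivot to the camera
- solvent: green bottle with white cap, 48 mm across, 130 mm tall; not part of the job, leave it alone. Origin: on its underside
- oil: black bottle, 44 mm across, 110 mm tall; not part of the job, leave it alone. Origin: on its underside
- screwdriver: screwdriver with a wooden handle, lying flat along its x axis, tip to +x; not part of the job, leave it alone. Origin: on its underside
- wrench: steel spanner, lying flat along its x axis; not part of the job, leave it alone. Origin: on its underside
- carton: open cardboard box 120 x 90 x 50 mm; not part of the job, leave it alone. Origin: on its underside

How it is judged (in metres and radians):
On the way, in this order (a step that is already met when the one before it is completed fails the run):
1. all four spacers lie in the bin (x of spacer0 in the frame of bin between -0.083 and 0.083 m and y of spacer0 in the frame of bin between -0.078 and 0.078 m and z of spacer0 in the frame of bin between -0.005 and 0.06 m and x of spacer1 in the frame of bin between -0.083 and 0.083 m and y of spacer1 in the frame of bin between -0.078 and 0.078 m and z of spacer1 in the frame of bin between -0.005 and 0.06 m and x of spacer2 in the frame of bin between -0.083 and 0.083 m and y of spacer2 in the frame of bin between -0.078 and 0.078 m and z of spacer2 in the frame of bin between -0.005 and 0.06 m and x of spacer3 in the frame of bin between -0.083 and 0.083 m and y of spacer3 in the frame of bin between -0.078 and 0.078 m and z of spacer3 in the frame of bin between -0.005 and 0.06 m), for 0.2 s.
2. with the tray level again, the mirror is held by its knob so that the sight line falls on the target (all of step 1 and value of joint tray below 0.1 rad and y of target in the frame of sightline between -0.025 and 0.025 m and x of target in the frame of sightline above 0.05 m and contact force between the fingers and mirror_knob above 0.5 N), for 0.3 s.
At the end, for the whole second after the job is handed in: All four spacers lie in the upright bin, the tray is back within 0.1 rad of level, and the fingers hold the yellow knob (over 0.5 N) with the mirror still (under 0.1 rad/s) and the reflected sight line passing within 25 mm (the drum's radius) of the target's axis (all of step 2 and velocity of joint mirror between -0.1 and 0.1 rad/s and angle between bin's own z axis and vertical below 0.1 rad); the arm keeps its last pose, push and grip.
It fails at once if the bin is shoved more than 40 mm (distance of bin from where it was at the start of the episode above 0.04 m).
It fails at once if another thing on the bench is shoved more than 40 mm (distance of any of solvent, oil, screwdriver, wrench, carton from where it was at the start of the episode above 0.04 m).
It also fails if it takes over 51 s, if anything falls off the work surface, if the arm or the gripper's body presses on something with over 40 N, if the wrist force passes 120 N, or if a joint passes its speed limit or range.

### The arm

A 6-joint arm with a two-finger parallel gripper is mounted at the origin on the work surface. World frame = base frame: x ahead of the robot, y to its left, z up, the work surface at z = 0. Lengths are in mm, angles in rad, forces in N, time in s.
With the tool pointing down it reaches from about 300 to 775 mm from the base axis. Payload 14.6 kg.
Tool frame: the origin (TCP) lies on the centre line of the jaws, within the pads' length; the fingertips stand 8 mm ahead of it and the grasp point (between the pads) lies 11 mm behind it; z points along the fingers, y is the line along which they close (so a half turn about z gives the same grasp; the last joint's range is limited). The gripper opens to 94 mm and grips with 3 to 60 N. Pads are 16 mm wide; open, the fingers measure 119 mm over their backs; the gripper's body (75 mm by 177 mm) begins 78 mm behind the grasp point.
Start: joints at [-1.237, 0.3, 1.521, -0, 1.321, -0.067], TCP at [214.578, -506.405, 213.446] pointing down, gripper open.
Joint ranges: [-3.03, 3.03], [-0.79, 2.21], [0.23, 2.52], [-1.04, 4.18], [0, 3.07], [-2.55, 2.55]. Speed limits (rad/s): [2.22, 2.22, 2.57, 3.14, 3.14, 3.14].

### API

Orientations are given as [roll, pitch, yaw] about the fixed x, y, z axes, in that order (R = Rz(yaw) Ry(pitch) Rx(roll)).
In Python, from cell import manip gives the robot as it stands.
- The arm moves only by the tool jog_arm, never from a script. Its argument "rows" is one flat list of numbers, 7 for each row, row after row: the shift along the world's x, y, z in cm, then the turn, a rotation vector about the world's x, y, z in rad, then the closure, from 0 (fully open) to 1 (shut). In form: [dx, dy, dz, rx, ry, rz, fingers, dx, dy, dz, rx, ry, rz, fingers, ...]. A call has 1 to 20 rows; each row shifts and turns the commanded pose from where the row before left it; what a row does not reach is not made up. A row lasts 1/12 s, in which the tool goes at most 41.7 mm and 7.16 degrees, less where a joint would pass 70% of its speed; a pose out of reach is approached as far as the arm can. A call with a gripper value outside its range is refused whole. The fingers move at their own pace and stop on an object; "newtons" is the grip in N (left out, the last holds). Time passes only in rows, so rows that do not move let the fingers close. It gives the time, the measured TCP pose, the force, the opening and the grip force at its end, in the units of the state.
- manip.read_state(): the state, without advancing time (a new reading comes with each control period).
- manip.camera(name): name is "scene" or "top" or "wrist"; returns (picture, depth): 400x640x3 uint8, blue, green, red; 400x640 float32, mm along the optical axis (not along the pixel's ray), 0 where there is no reading.
- manip.camera_model(name): a dict with "K" (3x3 intrinsics, pixels), "R" (3x3) and "t" (3): a world point X has camera coordinates R X + t. Camera axes: x right, y down, z forward; pixel columns grow to the right and rows downward; lengths in mm; the calibration is good to about 2 mm. A picture is of the moment at which its call begins: read the wrist's pose just before it. camera_model takes no time and is no camera call; for the wrist camera it gives the pose at the moment of the call.
- manip.sign_off(): hands the job in; it is judged then, once.
The state is a dict: "clock": time; "joints": joint angles; "qd": joint speeds; "effort": joint torques, N m; "eef_pos": TCP position; "eef_rot": TCP orientation; "wrist_force": force on the tool from outside, world axes, zero at the start; "moment": the same for the moment, N m; "finger_gap": finger opening in mm; "finger_force": force on a finger pad.
Only numpy, scipy, OpenCV 4.12 (cv2) and the standard library are available. Lean on these libraries where they do the work, as an engineer would, in place of code of your own. Each camera call takes 0.05 s, during which the arm holds its last target. There are 200 camera calls.

## Working session

There is one attempt and no reset: what is moved stays moved. The work goes in short steps, Python scripts to look and compute and a tool call to move; the robot and the scene stay as the last step left them, time stands still between calls to the robot, and variables do not carry over. Pictures are saved under pics/ and viewed, at most 10 in all, crops included, and the job is handed in when it is done.

Besides the shell and the picture viewer there is one more tool, called after "Emit:" as name(argument=value, ...), one argument or row to a line, values as JSON. jog_arm: Moves the arm, as the interface text tells. Its arguments: {"type":"object","properties":{"rows":{"type":"array"},"newtons":{"type":"number"}},"required":["rows"]}

```bash
mkdir -p pics
python3 - <<'E'
from cell import manip
import cv2,numpy as np
for n in("scene","top"):
    im,d=manip.camera(n);cv2.imwrite(f"pics/{n}0.png",im);np.savez(f"{n}0.npz",im=im,d=d,**manip.camera_model(n))
    m=manip.camera_model(n);print(n,m["K"],m["R"],m["t"])
print(manip.read_state())
E
```

```text
scene [[404.54297089   0.         327.65577936]
 [  0.         404.54297089 207.03187904]
 [  0.           0.           1.        ]] [[-0.73069293  0.68248167 -0.01751052]
 [ 0.45383392  0.46641251 -0.75927211]
 [-0.51002218 -0.56274163 -0.65053765]] [ 404.81878408 -167.96719727 1500.50819302]
top [[380.80617829   0.         320.2066873 ]
 [  0.         380.80617829 195.2406209 ]
 [  0.           0.           1.        ]] [[ 0.07229098 -0.99738228 -0.00161506]
 [-0.97540936 -0.07036014 -0.20886846]
 [ 0.20820807  0.01667465 -0.97794241]] [ -29.09635404  581.88015472 1348.76565221]
{'clock': 0.1, 'joints': array([-1.23664204e+00,  3.00386883e-01,  1.52153404e+00,  3.15376077e-05,
        1.32072590e+00, -6.65900777e-02]), 'qd': array([-0.0002755 ,  0.00145625, -0.00075898, -0.00094125, -0.00119686,
        0.00065998]), 'effort': array([ 2.11565217e-03, -5.32642472e+01, -3.53283548e+01,  7.09111872e-02,
        2.34049349e-02, -4.77277661e-05]), 'eef_pos': array([ 214.48793057, -506.19256548,  212.95242837]), 'eef_rot': array([-3.14054286e+00, -1.00625817e-04,  4.00736488e-01]), 'wrist_force': array([-0.38278976,  0.5157735 , -0.3193338 ]), 'moment': array([ 0.01559702,  0.02647462, -0.06215202]), 'finger_force': 0.0, 'finger_gap': 93.71783719264391}
```

View pics/scene0.png

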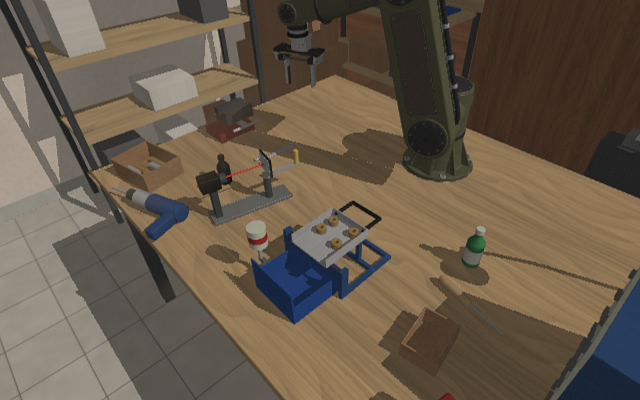

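View pics/top0.png

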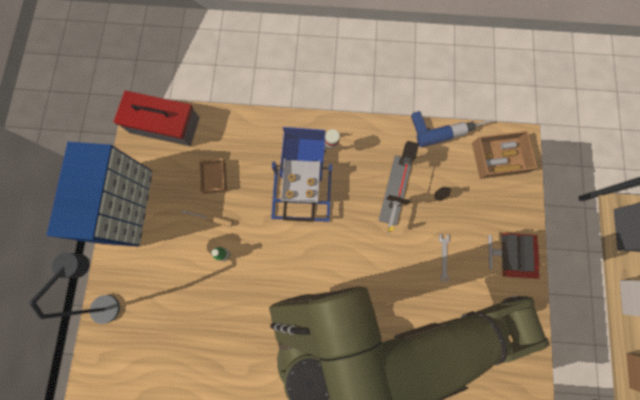

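The scene view shows the tray handle near (360,213), knob (296,155), drum (257,236) and bin (295,280). In the top view the handle is near (300,212), knob (391,230) and drum (332,137). Next I'll take closer crops and measure.

```bash
cat > h.py <<'E'
import numpy as np,cv2
def load(n): return np.load(n+".npz")
def ray(f,u,v):
    d=f["R"].T@np.linalg.inv(f["K"])@[u,v,1.]; return -f["R"].T@f["t"],d
def onz(f,u,v,z):
    c,d=ray(f,u,v); return c+d*(z-c[2])/d[2]
def tri(f,p,g,q):
    c,d=ray(f,*p);e,k=ray(g,*q)
    s=np.linalg.lstsq(np.c_[d,-k],e-c,rcond=None)[0]; a=c+d*s[0];b=e+k*s[1]
    return (a+b)/2,np.linalg.norm(a-b)
def cloud(f):
    v,u=np.mgrid[:400,:640];d=f["d"]
    P=np.stack([(u-f["K"][0,2])/f["K"][0,0]*d,(v-f["K"][1,2])/f["K"][1,1]*d,d],-1)
    return (P-f["t"])@f["R"]
E
python3 - <<'E'
from h import *
s,t=load("scene0"),load("top0")
for n,f in(("s",s),("t",t)):
    im=f["im"];hsv=cv2.cvtColor(im,cv2.COLOR_BGR2HSV);P=cloud(f)
    y=cv2.inRange(hsv,(22,150,120),(35,255,255))
    k,l,st,c=cv2.connectedComponentsWithStats(y)
    for i in range(1,k):
        if st[i,4]>5:
            q=P[l==i];print(n,"yellow",st[i],c[i].round(1),np.median(q,0).round())
    r=cv2.inRange(hsv,(0,150,100),(6,255,255))|cv2.inRange(hsv,(174,150,100),(180,255,255))
    k,l,st,c=cv2.connectedComponentsWithStats(r)
    for i in range(1,k):
        if st[i,4]>8:
            q=P[l==i];print(n,"red",st[i],c[i].round(1),np.median(q,0).round())
a=cv2.resize(s["im"][130:330,190:400],None,fx=3.5,fy=2.9,interpolation=cv2.INTER_CUBIC)
a=cv2.resize(s["im"][130:325,190:400],None,fx=3,fy=3,interpolation=cv2.INTER_CUBIC)
cv2.imwrite("pics/s1.png",a)
cv2.imwrite("pics/t1.png",cv2.resize(t["im"][115:245,260:430],None,fx=4.5,fy=4.5,interpolation=cv2.INTER_CUBIC))
E
```

```text
s yellow [294 150   4  14  38] [296.  155.4] [ 472. -235.  138.]
s red [221 134   5   7  19] [223.1 136.9] [ 489. -682.   21.]
s red [226 166  32  12  57] [240.5 171.5] [ 638. -280.  141.]
s red [254 234  14  11  68] [260.4 240.3] [786.   5. 141.]
s red [442 394  13   6  46] [448.2 397.3] [763. 544. 119.]
t yellow [388 227   5   4  13] [390.2 228.6] [ 467. -235.  148.]
t red [ 114   92   77   46 2174] [152.1 114.3] [829. 657. 119.]
t red [535 265   4   5  11] [536.8 266.9] [ 379. -791.   29.]
```

View pics/s1.png

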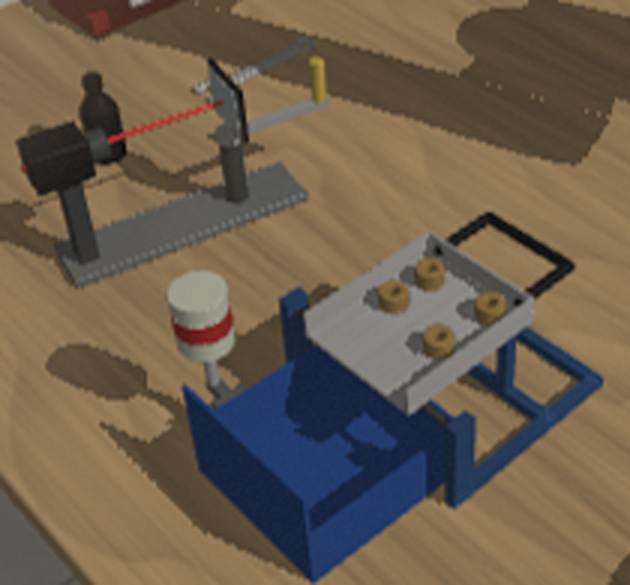

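View pics/t1.png

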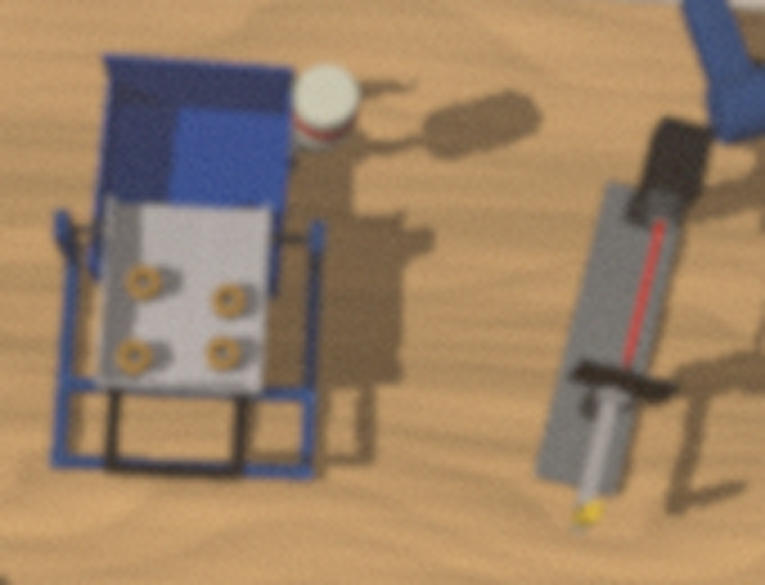

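The crops show the handle bar ends at about (490,217)/(570,267) in s1 and (112,466)/(238,472) in t1. They also show the drum tops, post tops, mirror plate ends, beam ends and knob. I'll turn these pixels into points.

Run:
```python
from h import *
s,t=load("scene0"),load("top0")
S=lambda x,y:(189.67+x/3,129.67+y/3)
T=lambda x,y:(259.6+x/4.5,114.6+y/4.5)
P={"hand_end-":((490,217),(240,470),111),"hand_end+":((570,267),(111,466),111),"post-":((295,295),(317,225),100),"post+":((462,418),(62,215),100),
"drumtop":((198,290),(326,93),170),"knobtop":((318,60),(588,512),152),"plateA":((212,62),(575,372),171),"plateB":((240,96),(675,390),171),"beam0":((219,104),(629,360),140),"beam1":((110,138),(660,222),140)}
R={}
for k,(a,b,z) in P.items():
    x,e=tri(s,S(*a),t,T(*b));R[k]=x
    print(k,"tri",x.round(),round(e,1),"s",onz(s,*S(*a),z)[:2].round(),"t",onz(t,*T(*b),z)[:2].round())
print("red band",cloud(s)[235:246,255:267].reshape(-1,3)[::17].round())
```

```text
hand_end- tri [484.  33. 108.] 3.0 s [486.  37.] t [485.  31.]
hand_end+ tri [481. 133. 106.] 0.7 s [485. 137.] t [480. 132.]
post- tri [687. -14. 107.] 4.4 s [682. -18.] t [691. -15.]
post+ tri [681. 193. 108.] 3.8 s [675. 189.] t [685. 193.]
drumtop tri [778. -15. 171.] 1.4 s [778. -17.] t [778. -15.]
knobtop tri [ 467. -236.  154.] 4.9 s [ 466. -241.] t [ 466. -234.]
plateA tri [ 579. -228.  201.] 45.0 s [ 565. -292.] t [ 569. -217.]
plateB tri [ 556. -290.  130.] 33.3 s [ 582. -221.] t [ 560. -293.]
beam0 tri [ 585. -262.  143.] 4.6 s [ 582. -263.] t [ 588. -264.]
beam1 tri [ 699. -284.  146.] 0.2 s [ 696. -292.] t [ 701. -285.]
red band [[794.   1. 164.]
 [783.   6. 157.]
 [770.   6. 144.]
 [790.   4. 150.]
 [779.  10. 143.]
 [795.   1. 141.]
 [786.   9. 136.]
 [771.   6. 120.]]
```

Emit:
jog_arm(
  rows=[1.5,3.28,-0.2,0,0,0.0667,0.4,1.5,3.28,-0.2,0,0,0.0667,0.4,1.5,3.28,-0.2,0,0,0.0667,0.4,1.5,3.28,-0.2,0,0,0.0667,0.4,1.5,3.28,-0.2,0,0,0.0667,0.4,1.5,3.28,-0.2,0,0,0.0667,0.4,1.5,3.28,-0.2,0,0,0.0667,0.4,1.5,3.28,-0.2,0,0,0.0667,0.4,1.5,3.28,-0.2,0,0,0.0667,0.4,1.5,3.28,-0.2,0,0,0.0667,0.4,1.5,3.28,-0.2,0,0,0.0667,0.4,1.5,3.28,-0.2,0,0,0.0667,0.4,1.5,3.28,-0.2,0,0,0.0667,0.4,1.5,3.28,-0.2,0,0,0.0667,0.4,1.5,3.28,-0.2,0,0,0.0667,0.4,1.5,3.28,-0.2,0,0,0.0667,0.4,1.5,3.28,-0.2,0,0,0.0667,0.4,1.5,3.28,-0.2,0,0,0.0667,0.4,0,0,0,0,0,0,0.4,0,0,0,0,0,0,0.4],
  newtons=12,
)

```text
clock: 1.77
eef_pos: [484.4, 85.1, 176.7]
eef_rot: [-3.14, 0.0, 1.604]
wrist_force: [0.5, 0.2, -0.1]
finger_gap: 56.6
finger_force: 0.0
```

Run:
```python
from cell import manip
import cv2,numpy as np
im,d=manip.camera("wrist");m=manip.camera_model("wrist");cv2.imwrite("pics/w0.png",im);np.savez("w0.npz",im=im,d=d,**m)
```

```text
(no output)
```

View pics/w0.png

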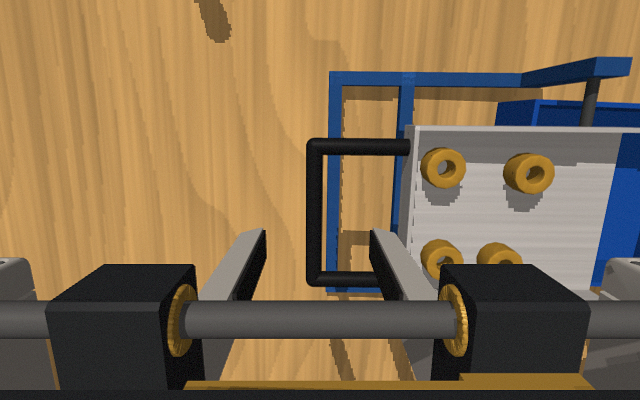

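The wrist view shows the bar as a vertical strip, columns 306–322, rows 140–284, between the two fingers.

Run:
```python
from h import *
f=load("w0")
for p in((314,141),(314,284),(314,212)):print(onz(f,*p,105).round(1),cloud(f)[p[1],p[0]].round())
```

```text
[479.3 135.4 105. ] [479. 136. 110.]
[482.4  27.5 105. ] [482.  30. 110.]
[480.8  84.5 105. ] [481.  86. 110.]
```

Emit:
jog_arm(
  rows=[-0.3,-0.1,-1.3,0,0,0,0.4,0,0,-2,0,0,0,0.4,0,0,-2,0,0,0,0.4,0,0,-2,0,0,0,0.4,0,0,-1,0,0,0,0.4,0,0,0,0,0,0,1,0,0,0,0,0,0,1,0,0,0,0,0,0,1,0,0,0,0,0,0,1,0,0,0,0,0,0,1,0,0,0,0,0,0,1],
  newtons=12,
)

```text
clock: 2.73
eef_pos: [481.8, 83.0, 95.0]
eef_rot: [3.141, -0.0, 1.601]
wrist_force: [-0.1, -0.0, -0.1]
finger_gap: 19.9
finger_force: 0.0
```

Emit:
jog_arm(
  rows=[0,0,0,0,0,0,1,0,0,0,0,0,0,1,0,0,0,0,0,0,1,0,0,0,0,0,0,1,0.15,0,1,0,0,0,1,0.15,0,1,0,0,0,1,0.25,0,0.97,0,0,0,1,0.25,0,0.97,0,0,0,1],
  newtons=12,
)

```text
clock: 3.4
eef_pos: [489.6, 83.1, 134.6]
eef_rot: [-3.141, -0.0, 1.601]
wrist_force: [4.8, 2.1, -5.5]
finger_gap: 11.6
finger_force: 12.0
```

Gripped and lifting as expected. I'll continue the arc.

Emit:
jog_arm(
  rows=[0.34,0.01,0.95,0,0,0,1,0.34,0.01,0.94,0,0,0,1,0.29,0.01,0.61,0,0,0,1,0.29,0.01,0.6,0,0,0,1,0.3,0.01,0.6,0,0,0,1,0.35,0.01,0.57,0,0,0,1,0.35,0.01,0.57,0,0,0,1,0.35,0.01,0.57,0,0,0,1,0.4,0.01,0.54,0,0,0,1,0.4,0.01,0.53,0,0,0,1,0.41,0.01,0.53,0,0,0,1,0.45,0.01,0.49,0,0,0,1,0.46,0.01,0.49,0,0,0,1,0.46,0.01,0.49,0,0,0,1],
)

```text
clock: 4.57
eef_pos: [540.2, 84.3, 220.6]
eef_rot: [-3.138, 0.0, 1.602]
wrist_force: [-20.3, -2.0, 16.8]
finger_gap: 11.5
finger_force: 12.0
```

Emit:
jog_arm(
  rows=[0.35,0.01,0.5,0,0,0,1,0.43,0.01,0.48,0,0,0,1,0.48,0.01,0.46,0,0,0,1,0.52,0.01,0.4,0,0,0,1,0.54,0.01,0.4,0,0,0,1,0.54,0.01,0.4,0,0,0,1],
)

```text
clock: 5.07
eef_pos: [570.4, 84.9, 246.1]
eef_rot: [3.142, 0.0, 1.601]
wrist_force: [-5.2, 0.2, 3.1]
finger_gap: 11.5
finger_force: 12.0
```

Run:
```python
from cell import manip
import cv2,numpy as np
print(manip.read_state()["wrist_force"])
im,d=manip.camera("scene")
cv2.imwrite("pics/s2.png",cv2.resize(im[130:325,190:400],None,fx=3,fy=3,interpolation=cv2.INTER_CUBIC))
```

```text
[-5.22666347  0.23235224  3.14007017]
```

View pics/s2.png

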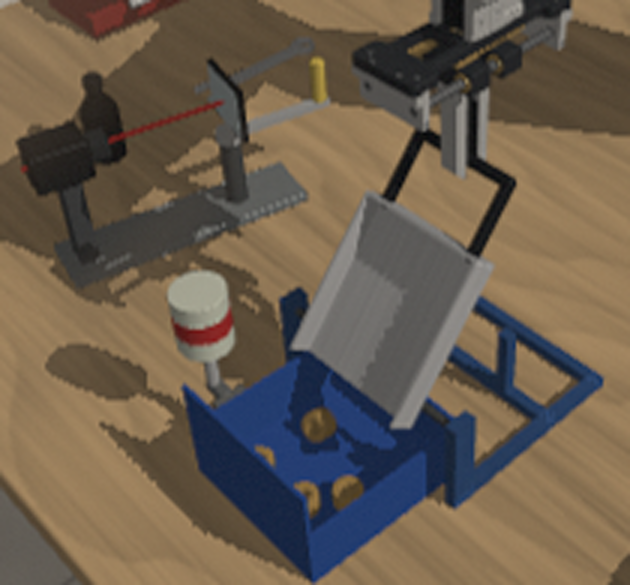

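All four spacers are in the bin (crop around (320,425), (262,455), (305,497), (347,490)) and the tray is empty. I'll lower it along the reverse path and release.

Emit:
jog_arm(
  rows=[-1.08,-0.02,-0.8,0,0,0,1,-1.0,-0.02,-0.86,0,0,0,1,-0.78,-0.02,-0.98,0,0,0,1,-0.92,-0.02,-0.98,0,0,0,1,-0.86,-0.02,-1.02,0,0,0,1,-0.8,-0.02,-1.07,0,0,0,1,-0.7,-0.02,-1.14,0,0,0,1,-0.65,-0.02,-1.17,0,0,0,1,-0.59,-0.02,-1.2,0,0,0,1,-0.29,0,-0.61,0,0,0,1,-0.34,0,-0.94,0,0,0,1,-0.34,0,-0.95,0,0,0,1,-0.25,0,-0.97,0,0,0,1,-0.25,0,-0.97,0,0,0,1,-0.15,0,-0.9,0,0,0,1,-0.15,0,-0.8,0,0,0,1,0,0,0,0,0,0,1],
)

```text
clock: 6.53
eef_pos: [481.7, 83.3, 92.1]
eef_rot: [3.133, -0.0, 1.601]
wrist_force: [19.6, 0.9, -4.1]
finger_gap: 11.2
finger_force: 12.0
```

Emit:
jog_arm(
  rows=[0,0,0,0,0,0,0.4,0,0,0,0,0,0,0.4,0,0,0,0,0,0,0.4,0,0,0,0,0,0,0.4,0,0,0,0,0,0,0.4,0,0,0,0,0,0,0.4,0,0,1,0,0,0,0.4,0,0,2,0,0,0,0.4,0,0,3,0,0,0,0.4,0,0,3,0,0,0,0.4,0,0,2,0,0,0,0.4,0,0,1,0,0,0,0.4],
)

```text
clock: 7.53
eef_pos: [479.3, 83.3, 214.9]
eef_rot: [3.137, -0.0, 1.601]
wrist_force: [0.2, -0.1, -0.0]
finger_gap: 56.2
finger_force: 0.0
```

Emit:
jog_arm(
  rows=[-0.2,-2,0,0,0,-0.1,0.4,-0.2,-2,0,0,0,-0.1,0.4,-0.1,-2,0,0,0,-0.1,0.4,-0.1,-2,0,0,0,-0.1,0.4,-0.1,-2,0,0,0,-0.1,0.4,-0.1,-2,0,0,0,-0.1,0.4,-0.1,-2,0,0,0,-0.1,0.4,-0.1,-2,0,0,0,-0.1,0.4,-0.1,-2,0,0,0,-0.1,0.4,-0.1,-2,0,0,0,-0.1,0.4,-0.1,-2,0,0,0,-0.1,0.4,-0.1,-2,0,0,0,-0.1,0.4,-0.1,-2,0,0,0,-0.1,0.4,0,-2,0,0,0,-0.1,0.4,0,-2,0,0,0,-0.1,0.4,0,-2,0,0,0,0,0.4,0,0,0,0,0,0,0.4],
)

```text
clock: 8.95
eef_pos: [463.1, -239.2, 210.9]
eef_rot: [-3.141, 0.001, 0.099]
wrist_force: [-0.3, 0.2, -0.0]
finger_gap: 56.4
finger_force: 0.0
```

Run:
```python
from cell import manip
from h import *
im,d=manip.camera("wrist");m=manip.camera_model("wrist");cv2.imwrite("pics/w1.png",im);np.savez("w1.npz",im=im,d=d,**m)
s,_=manip.camera("scene");cv2.imwrite("pics/s3.png",s)
print(manip.read_state())
```

```text
{'clock': 9.05, 'joints': array([-5.43095792e-01,  2.36503509e-01,  1.60717688e+00,  1.17763105e-04,
        1.29906199e+00,  9.26926670e-01]), 'qd': array([ 0.02468508, -0.01422819,  0.01022129,  0.00124498, -0.00060191,
        0.00509079]), 'effort': array([-1.48979187e+00, -4.86348832e+01, -3.56964147e+01, -1.81978277e-02,
       -7.12322490e-02, -1.13442780e-01]), 'eef_pos': array([ 463.25988818, -236.85863117,  210.9645068 ]), 'eef_rot': array([-3.14081178e+00,  8.51449001e-04,  1.00742524e-01]), 'wrist_force': array([0.02350999, 0.87327269, 0.26026809]), 'moment': array([0.02123339, 0.01663133, 0.03659905]), 'finger_force': 0.0, 'finger_gap': 56.377048289960165}
```

View pics/w1.png

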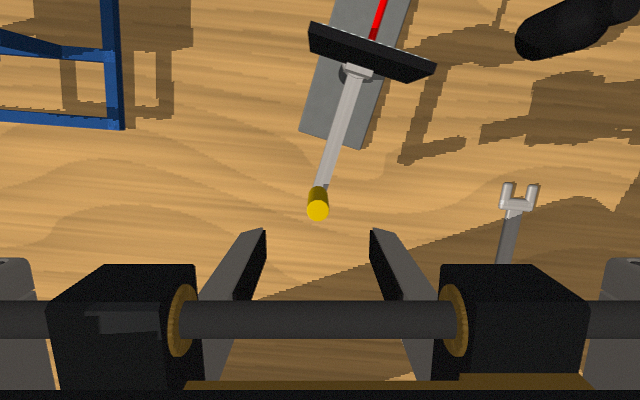

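The wrist view shows the knob top at (318,210) between the fingers. The mirror plate runs from about (311,30) to (435,68), and the beam leaves near (375,38).

Run:
```python
from h import *
f=load("w1")
k=onz(f,318,210,152);print("knob",k.round(1))
for p,z in(((310,22),171),((437,66),171),((373,40),140),((384,2),140),((373,44),171)):print(p,onz(f,*p,z).round(1),cloud(f)[p[1],p[0]].round())
```

```text
knob [ 467.6 -237.5  152. ]
(310, 22) [ 580.  -221.7  171. ] [ 621. -214.   -1.]
(437, 66) [ 564.3 -296.1  171. ] [ 593. -349.   -0.]
(373, 40) [ 580.9 -261.7  140. ] [ 575. -258.  167.]
(384, 2) [ 603.5 -265.6  140. ] [ 603. -265.  142.]
(373, 44) [ 572.2 -258.1  171. ] [ 572. -258.  171.]
```

Emit:
jog_arm(
  rows=[0.43,-0.06,-0.9,0,0,0,0.4,0,0,-2,0,0,0,0.4,0,0,-2,0,0,0,0.4,0,0,-2,0,0,0,0.4,0,0,-1.5,0,0,0,0.4,0,0,-0.5,0,0,0,0.4,0,0,0,0,0,0,1,0,0,0,0,0,0,1,0,0,0,0,0,0,1,0,0,0,0,0,0,1,0,0,0,0,0,0,1,0,0,0,0,0,0,1,0,0,0,0,0,0,1,0,0,0,0,0,0,1,0,0,0,0,0,0,1],
  newtons=15,
)

```text
clock: 10.3
eef_pos: [468.2, -238.7, 123.0]
eef_rot: [3.139, -0.001, 0.101]
wrist_force: [0.5, -9.9, -0.6]
finger_gap: 15.7
finger_force: 15.0
```

Emit:
jog_arm(
  rows=[-0.08,-0.48,0,0,0,0,1,-0.08,-0.48,0,0,0,0,1,-0.06,-0.48,0,0,0,0,1,-0.04,-0.48,0,0,0,0,1,-0.02,-0.48,0,0,0,0,1,0,-0.48,0,0,0,0,1,0.03,-0.48,0,0,0,0,1,0.07,-0.48,0,0,0,0,1,0.1,-0.48,0,0,0,0,1,0.12,-0.48,0,0,0,0,1,0.14,-0.48,0,0,0,0,1,0.14,-0.48,0,0,0,0,1,0,0,0,0,0,0,1,0,0,0,0,0,0,1,0,0,0,0,0,0,1],
)

```text
clock: 11.55
eef_pos: [471.3, -295.3, 122.9]
eef_rot: [3.142, -0.001, 0.101]
wrist_force: [1.7, 0.7, 6.1]
finger_gap: 15.6
finger_force: 15.0
```

Run:
```python
from cell import manip
from h import *
for n in("scene","top"):
    im,d=manip.camera(n);np.savez(n+"9.npz",im=im,d=d,**manip.camera_model(n))
    f=load(n+"9");hsv=cv2.cvtColor(im,cv2.COLOR_BGR2HSV);P=cloud(f)
    r=(cv2.inRange(hsv,(0,130,90),(6,255,255))|cv2.inRange(hsv,(174,130,90),(180,255,255)))>0
    # beam: on z=140 plane, between pivot and drum
    v,u=np.nonzero(r);Q=np.array([onz(f,a,b,140) for a,b in zip(u,v)])
    k=(Q[:,0]>580)&(Q[:,0]<745)&(Q[:,1]>-270)&(Q[:,1]<-50);Q=Q[k][:,:2]
    if len(Q)<5: print(n,"few",len(Q));continue
    vx,vy,x0,y0=cv2.fitLine(Q.astype(np.float32),cv2.DIST_HUBER,0,.01,.01).ravel()
    if vx<0:vx,vy=-vx,-vy
    for T in((778,-15),(778,-17)):print(n,len(Q),"ang",np.arctan2(vy,vx),"offset of target left",vx*(T[1]-y0)-vy*(T[0]-x0))
a=load("scene9")["im"][130:325,190:400]
cv2.imwrite("pics/s4.png",cv2.resize(a,None,fx=3,fy=3,interpolation=cv2.INTER_CUBIC))
print(manip.read_state()["eef_pos"],manip.read_state()["wrist_force"])
```

```text
scene 90 ang 0.848447 offset of target left 15.006813
scene 90 ang 0.848447 offset of target left 13.684517
top 34 ang 1.1821926 offset of target left -76.92801
top 34 ang 1.1821926 offset of target left -77.6858
[ 471.24446939 -295.24741498  122.87647516] [2.46652467 1.45234954 6.18768985]
```

View pics/s4.png

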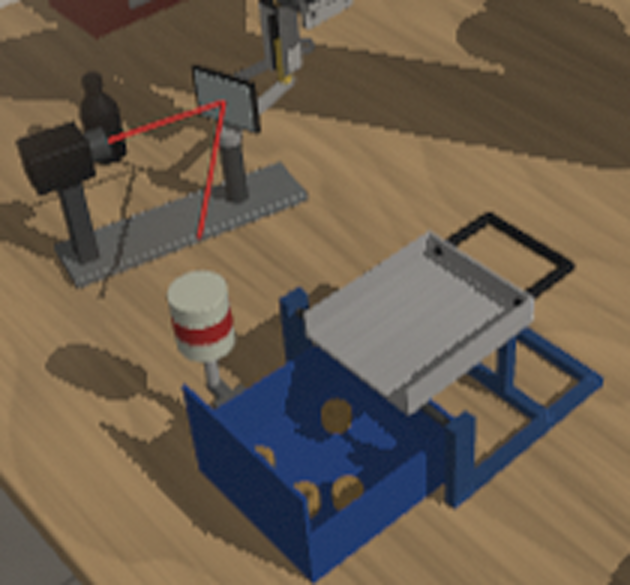

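The tray is level and the four spacers are still in the bin. The outgoing beam runs (222,103)→(200,236) in the crop, so prolonged it passes a little left of the drum centre at (203,318). I'll refit with only the outgoing beam.

Run:
```python
from h import *
for n in("scene","top"):
    f=load(n+"9");hsv=cv2.cvtColor(f["im"],cv2.COLOR_BGR2HSV)
    r=(cv2.inRange(hsv,(0,130,90),(6,255,255))|cv2.inRange(hsv,(174,130,90),(180,255,255)))>0
    v,u=np.nonzero(r);Q=np.array([onz(f,a,b,140) for a,b in zip(u,v)])
    k=(Q[:,0]>575)&(Q[:,0]<745)&(Q[:,1]>-248)&(Q[:,1]<-50);Q=Q[k][:,:2]
    vx,vy,x0,y0=cv2.fitLine(Q.astype(np.float32),cv2.DIST_HUBER,0,.01,.01).ravel()
    if vx<0:vx,vy=-vx,-vy
    print(n,len(Q),Q.min(0),Q.max(0),"ang",np.arctan2(vy,vx),"target left by",vx*(-15-y0)-vy*(778-x0), "thru pivot",vx*(-259.2-y0)-vy*(574.8-x0))
# drum via own mask in scene0/top0: white+red band centre
f=load("top9");hsv=cv2.cvtColor(f["im"],cv2.COLOR_BGR2HSV);w=cv2.inRange(hsv,(0,0,150),(180,70,255))[125:150,320:345]
P=cloud(f)[125:150,320:345][w>0];P=P[P[:,2]>150];print("drum top",len(P),(P.min(0)+P.max(0))/2,P.mean(0))
```

```text
scene 72 [ 590.65928732 -246.56010146] [ 721.4124594  -102.46018215] ang 0.8365408 target left by 16.981926 thru pivot 4.2008667
top 15 [ 588.70162991 -245.20173173] [ 625.50068235 -205.38190765] ang 0.82033217 target left by 18.426476 thru pivot 0.50224876
drum top 155 [776.68443281 -16.43081232 164.08608364] [776.02579399 -15.39080761 168.09479845]
```

Emit:
jog_arm(
  rows=[0.04,-0.13,0,0,0,0,1,0.05,-0.13,0,0,0,0,1,0,0,0,0,0,0,1,0,0,0,0,0,0,1,0,0,0,0,0,0,1,0,0,0,0,0,0,1,0,0,0,0,0,0,1,0,0,0,0,0,0,1],
)

```text
clock: 12.32
eef_pos: [472.1, -297.8, 122.9]
eef_rot: [-3.142, -0.001, 0.101]
wrist_force: [1.7, 2.1, 6.3]
finger_gap: 15.6
finger_force: 15.0
```

Run:
```python
from cell import manip
from h import *
for n in("scene","top"):
    im,d=manip.camera(n);f=dict(im=im,d=d,**manip.camera_model(n))
    hsv=cv2.cvtColor(im,cv2.COLOR_BGR2HSV)
    r=(cv2.inRange(hsv,(0,130,90),(6,255,255))|cv2.inRange(hsv,(174,130,90),(180,255,255)))>0
    v,u=np.nonzero(r);Q=np.array([onz(f,a,b,140) for a,b in zip(u,v)])
    k=(Q[:,0]>575)&(Q[:,0]<745)&(Q[:,1]>-248)&(Q[:,1]<-50)
    vx,vy,x0,y0=cv2.fitLine(Q[k][:,:2].astype(np.float32),cv2.DIST_HUBER,0,.01,.01).ravel()
    if vx<0:vx,vy=-vx,-vy
    print(n,k.sum(),"ang",np.arctan2(vy,vx),"target left by",vx*(-15.5-y0)-vy*(777-x0))
    if n=="scene":
        a,b,c,e=cv2.fitLine(np.c_[u[k],v[k]].astype(np.float32),cv2.DIST_HUBER,0,.01,.01).ravel()
        print("beam col at row 236:",c+a*(236-e)/b)
        w=cv2.inRange(hsv,(0,0,130),(180,90,255)); print("drum cols",[np.nonzero(r[y,240:280]|(w[y,240:280]>0))[0][[0,-1]]+240 for y in(230,236,241)])
```

```text
scene 72 ang 0.88399494 target left by 2.0550613
beam col at row 236: 257.14383
drum cols [array([246, 266]), array([255, 267]), array([252, 267])]
top 20 ang 0.8771121 target left by 0.67263794
```

```bash
python3 -c "
from cell import manip
print(manip.sign_off())"
```

```text
the job is handed in; nothing more can be done
None
```

The job is handed in at about 12.4 s of the 51 s allowed: all four spacers are in the bin, the tray is back level, and the gripper holds the knob at 15 N with the beam measured within about 2 mm of the target's axis; the sign-off gave no verdict.

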